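# Shut and fasten the prayer bead box

## Task

Using only your fingertips, push the sliding door on top of the wooden prayer bead box fully shut, then push the little brass turn-catch round by its knob until it lies square across behind the shut door's ridge. Push gently: do not pinch, lift, tip or shove the box along the glass, and leave the tealight dish, the screw-top tub and the earring tray alone. Finish with the hand clear.

Things in the scene. Friction and masses are not known exactly. Their poses are not given: they have to be found in the camera images.
- beadbox: dark wooden box, loose (0.7-1 kg; slips at about 3-8 N), on a glass top 100 mm above the work surface. Origin: centre of its underside. 110 mm in x, 220 in y, 60 high. Rails 16 mm wide (tops at 68 mm) run along y at x = -47 and +47. Between them: -y half of top is a fixed board (60 mm high), +y half the opening. Within 30 deg of the world axes, catch side (-x) to the robot
- door (a joint): light wooden door, 76 x 100 mm, sliding along box y between the rails, over the fixed board (its upper face at box height 68 mm). In m: 0 = fully shut (hard stop; its trailing edge then at box y = 0); grows as it opens towards box -y, to 0.092. Takes about 1 N to slide and stays where left
- door_ridge (a point): top centre of the door's trailing (-y) face, at box x = 0, box height 84 mm. A raised dark ridge runs across the door here: 56 mm long (box x), 10 mm thick (from this point towards +y), top at 84 mm; below it the door's edge goes down to 61 mm, so a flat face looks to box -y to be pushed on
- catch (a joint): brass turn-catch on the -x rail, on a vertical pin. In rad: 0 = arm pointing to box -y along the rail; positive swings its tip from -y to box +x; 1.57 = square across, pointing to box +x, just behind the shut door's ridge; stops at -0.5 (tip out over the -x side) and 1.6. Needs about 0.6 N at the knob, stays where left; only to be turned across once the door is shut
- catch_pivot (a point): pivot of the catch, at box (-47, -10, 72.5) mm, on top of its flat arm: 10 mm wide, 4 mm thick, arm top at box height 72.5 mm, reaching 37 mm from the pivot
- catch_knob (a point): top centre of the upright brass knob on the catch's arm, 32 mm from the pivot: a round peg 12 mm in diameter, 20 mm tall, from box height 72.5 to 92.5 mm
- dish: empty round ceramic tealight dish, 72 mm across, 26 mm high, loose on the glass; origin under its centre. To be left alone
- tub: round clear plastic tub with green screw-top lid, 68 mm across, 52 mm high, loose on the glass; origin under its centre. To be left alone
- tray: red hard silicone earring tray, 80 x 60 x 16 mm, loose on the glass; origin under its centre. To be left alone

How it is judged:
By the outcome, as a careful person would: the job done as asked, in the order asked, and still so for the second after the job is handed in, with the robot touching nothing.
It also fails if it takes over 50 s, if anything falls off the work surface, if the arm or the gripper's body presses on something with over 40 N, if the wrist force passes 120 N, or if a joint passes its speed limit or range.

## Robot

A 7-joint arm with a two-finger parallel gripper is mounted at the origin on the work surface. World frame = base frame: x ahead of the robot, y to its left, z up, the work surface at z = 0. Lengths are in m, angles in rad, forces in N, time in s.
With the tool pointing down it reaches from about 0.4 to 0.85 m from the base axis. Payload 4.4 kg.
Tool frame: the origin (TCP) lies at the very end of the fingers, on their centre line; the grasp point (between the pads) lies 19 mm behind it (ctrl.grip_point_offset is the distance from the TCP to the grasp point, in m); z points along the fingers, y is the line along which they close (so a half turn about z gives the same grasp; the last joint's range is limited). The gripper opens to 94 mm and grips with 3 to 60 N. Pads are 16 mm wide; open, the fingers measure 119 mm over their backs; the gripper's body (75 mm by 177 mm) begins 78 mm behind the grasp point.
Start: joints at [1.216, 0.628, 0.038, 1.517, -0.027, 0.996, -0.02], TCP at [0.185, -0.623, 0.205] pointing down, gripper open.
Joint ranges: [-3.06, 3.06], [-0.37, 2.12], [-1.25, 1.32], [0.18, 2.47], [-1.1, 4.24], [0.23, 1.98], [-2.94, 2.94]. Speed limits (rad/s): [2.57, 2.57, 3.14, 3.14, 3.14, 3.14, 3.14].

## Interface

Orientations are given as a unit quaternion [w, x, y, z].
In Python, from rig import monitor, optics, workorder, finder, ctrl gives the robot as it stands.
- The arm moves only by the tool servo_tool, never from a script. Its argument "rows" is a list of rows, each a list of 5 numbers: the gripper command: -1 is fully open, 1 is shut, values between are in proportion, then the shift along the world's x, y, z in mm, then the turn about the world's z in degrees. A call has 1 to 5 rows; each row shifts and turns the commanded pose from where the row before left it; what a row does not reach is not made up. A row lasts 1/10 s, in which the tool goes at most 50 mm and 8.59 degrees, less where a joint would pass 70% of its speed; a pose out of reach is approached as far as the arm can. A call is refused whole if a number of a shift passes 50 or a number of a turn 8.59, either way. A call with a gripper value outside its range is refused whole. The fingers move at their own pace and stop on an object; the grip force is fixed at half the most. Time passes only in rows, so rows that do not move let the fingers close. It gives the time, the measured TCP pose, the force, the opening and the grip force at its end, in the units of the state.
- monitor.state(): the state, without advancing time (a new reading comes with each control period).
- optics.read_camera(name): name is "scene" or "top" or "wrist"; returns a dict with "frame" (480x640x3 uint8, blue, green, red), "mtx" (3x3 intrinsics, pixels), "rvec" (rotation vector, rad) and "tvec" (3), from world to camera coordinates, as OpenCV has them; the wrist camera has in their place "tool_from_camera" (4x4, takes a point from camera to tool coordinates, whose origin is the TCP and whose axes are the flange's). Camera axes: x right, y down, z forward; pixel columns grow to the right and rows downward; lengths in m; the calibration is good to about 2 mm. A picture is of the moment at which its call begins: read the wrist's pose just before it. There is no depth.
- workorder.job_done(): hands the job in; it is judged then, once.
Trained networks look in the newest picture that a camera, given by its name, has taken for a name from the list of things; names that differ only in an ending like _2 or _b are one class to them, and where a whole thing is asked for, a point or a joint stands for the part that bears it (a point fixed in the world has none). Each returns a list of dicts, best first, with "p" (0 to 1); they miss things now and then, are a little off and sometimes report something else, mostly with a low value. They report only what shows in the picture. A call takes as long as a camera call.
- finder.boxes_of(camera, name): "box" ([left, top, right, bottom] in pixels, round what is visible of it).
- finder.pinpoint(camera, name): "uv" ([column, row] in pixels: a listed point, or the origin of a listed thing).
The state is a dict: "time_s": time; "joint_positions": joint angles; "dq": joint speeds; "joint_efforts": joint torques, N m; "eef_pos": TCP position; "ee_rot": TCP orientation; "wrist_force": force on the tool from outside, world axes, zero at the start; "torque": the same for the moment, N m; "opening": finger opening in m; "gripper_force": force on a finger pad.
Only numpy, scipy, OpenCV 4.12 (cv2) and the standard library are available. Lean on these libraries where they do the work, as an engineer would, in place of code of your own. Each camera call takes 0.05 s, during which the arm holds its last target. There are 200 camera calls.

## Working session

There is one attempt and no reset: what is moved stays moved. The work goes in short steps, Python scripts to look and compute and a tool call to move; the robot and the scene stay as the last step left them, time stands still between calls to the robot, and variables do not carry over. Pictures are saved under pics/ and viewed, at most 11 in all, crops included, and the job is handed in when it is done.

Besides the shell and the picture viewer there is one more tool, called after ">>>" as name([rows], argument=value, ...), one row to a line, values as JSON. servo_tool: Moves the arm, as the interface text tells. Its arguments: {"type":"object","properties":{"rows":{"type":"array","items":{"type":"array","items":{"type":"number"}}}},"required":["rows"]}

```bash
mkdir -p pics; cat > h.py <<'E'
from rig import monitor, optics, workorder, finder, ctrl
import numpy as np, cv2
from scipy.spatial.transform import Rotation as R
def cam(n):
    s=monitor.state(); c=optics.read_camera(n); K=np.array(c['mtx'],float)
    if n=='wrist':
        q=s['ee_rot']; T=np.eye(4); T[:3,:3]=R.from_quat([q[1],q[2],q[3],q[0]]).as_matrix(); T[:3,3]=s['eef_pos']
        T=T@np.array(c['tool_from_camera']); Rc=T[:3,:3]; o=T[:3,3]
    else:
        Rw=cv2.Rodrigues(np.array(c['rvec'],float))[0]; Rc=Rw.T; o=-Rc@np.array(c['tvec'],float).ravel()
    return c['frame'],K,Rc,o
def at(uv,z,K,Rc,o):
    d=Rc@np.linalg.inv(K)@np.array([uv[0],uv[1],1.]); return o+d*(z-o[2])/d[2]
def proj(p,K,Rc,o):
    q=K@(Rc.T@(np.array(p)-o)); return q[:2]/q[2]
E
python3 - <<'E'
from h import *
Z=dict(beadbox=.1,door_ridge=.184,catch_pivot=.1725,catch_knob=.1925,dish=.1,tub=.1,tray=.1)
for n in('scene','top'):
    f,*C=cam(n); cv2.imwrite(f'pics/{n}0.png',f); print(n,C[2].round(3))
    for k,z in Z.items():
        for d in finder.pinpoint(n,k)[:2]: print(k,round(d['p'],2),np.round(d['uv'],1),at(d['uv'],z,*C).round(4))
s=monitor.state();print(s['time_s'],s['ee_rot'],s['opening'],s['wrist_force'])
E
```

```text
scene [1.165 0.173 0.599]
beadbox 0.64 [258.  264.2] [ 0.5937 -0.0768  0.1   ]
door_ridge 0.97 [199.4 212.3] [ 0.6094 -0.1506  0.184 ]
catch_pivot 0.65 [253.9 201.7] [ 0.5459 -0.0978  0.1725]
catch_knob 0.68 [229.9 189.2] [ 0.5547 -0.1293  0.1925]
catch_knob 0.22 [255.1 373.7] [0.8517 0.0262 0.1925]
dish 0.63 [143.4 338.9] [ 0.7707 -0.1569  0.1   ]
tub 0.83 [253.6 369. ] [ 0.7746 -0.0115  0.1   ]
tray 0.83 [399.9 405.8] [0.7751 0.1581 0.1   ]
top [0.538 0.009 0.902]
beadbox 0.56 [352.9 273.3] [ 0.5912 -0.0736  0.1   ]
door_ridge 0.63 [409.2 257.8] [ 0.6085 -0.15    0.184 ]
door_ridge 0.47 [214.7 167.7] [0.7479 0.1434 0.184 ]
catch_pivot 0.73 [373.6 296.6] [ 0.5511 -0.0967  0.1725]
catch_knob 0.51 [399.9 294.1] [ 0.5542 -0.1327  0.1925]
dish 0.59 [400.9 164.4] [ 0.7781 -0.1596  0.1   ]
tub 0.88 [315.8 165.6] [ 0.776  -0.0132  0.1   ]
tub 0.18 [355.9 273.5] [ 0.5909 -0.0786  0.1   ]
tray 0.72 [214.8 167.9] [0.772  0.1589 0.1   ]
0.8 [-9.84392159e-06  9.89587674e-01  1.43931357e-01  2.08050080e-05] 0.09410278103850034 [-0.55747633 -0.23242578  0.41278029]
```

```bash
python3 - <<'E'
from h import *
a=cv2.imread('pics/scene0.png')[130:430,80:480]; b=cv2.imread('pics/top0.png')[130:430,180:580]
cv2.imwrite('pics/both.png',np.hstack([a,b]))
# yaw from pivot/centre/ridge: fit box pose
P={'c':(0,0,.5925,-.075),'pv':(-.047,-.01,.549,-.0972)}
from scipy.optimize import least_squares
def f(v):
    x,y,t,d=v;c,s=np.cos(t),np.sin(t);r=[]
    for bx,by,wx,wy in [*P.values(),(0,-d,.609,-.1503)]: r+=[x+c*bx-s*by-wx,y+s*bx+c*by-wy]
    return r
v=least_squares(f,[.59,-.075,0.1,.09]).x;print(v,np.degrees(v[2]),np.round(f(v),4))
q=monitor.state()['ee_rot'];print(R.from_quat([q[1],q[2],q[3],q[0]]).as_matrix().round(3))
E
```

```text
[ 0.59223475 -0.07595824  0.22899473  0.07620676] 13.120431586832478 [-0.0003 -0.001  -0.0003  0.0008  0.0005  0.0001]
[[ 0.959  0.285  0.   ]
 [ 0.285 -0.959  0.   ]
 [ 0.    -0.    -1.   ]]
```

View pics/both.png

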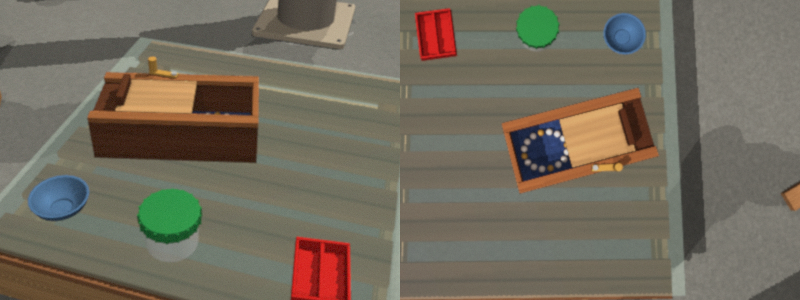

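The views agree: the box is yawed about 13°, the door is about 76 mm open, and the catch is near 0. Pixels in the crop are the ridge at (635,130) and the catch at (610,167) in the top half. I'm closing the fingers, rising and going over.

>>> servo_tool([
  [1, 0, 0, 30, 0],
  [1, 0, 0, 30, -3.5],
  [1, 29, 30, 0, 0],
  [1, 29, 30, 0, 0],
  [1, 29, 30, 0, 0],
])

```text
time_s: 1.3
eef_pos: [0.273, -0.5322, 0.2658]
ee_rot: [0.0, 0.994, 0.113, 0.0]
wrist_force: [0.9, 0.1, -0.6]
opening: 0.0573
gripper_force: 0.0
```

>>> servo_tool([
  [1, 29, 30, 0, 0],
  [1, 29, 30, 0, 0],
  [1, 29, 30, 0, 0],
  [1, 29, 30, 0, 0],
  [1, 29, 30, 0, 0],
])

```text
time_s: 1.8
eef_pos: [0.4182, -0.3818, 0.2657]
ee_rot: [0.0, 0.994, 0.114, 0.0]
wrist_force: [1.0, -0.0, 0.2]
opening: 0.0173
gripper_force: 0.0
```

>>> servo_tool([
  [1, 29, 30, 0, 0],
  [1, 29, 30, 0, 0],
  [1, 29, 30, 0, 0],
  [1, 29, 30, 0, 0],
  [1, 0, 0, 0, 0],
])

```text
time_s: 2.3
eef_pos: [0.538, -0.256, 0.2653]
ee_rot: [-0.002, 0.993, 0.119, 0.002]
wrist_force: [-0.4, -0.1, 0.1]
opening: 0.0003
gripper_force: 0.0
```

```bash
python3 - <<'E'
from h import *
s=monitor.state()
f,*C=cam('wrist'); cv2.imwrite('pics/w1.png',f)
print(s['time_s'],s['eef_pos'],s['opening'],s['wrist_force'],s['joint_positions'],C[2])
for k,z in dict(door_ridge=.184,catch_pivot=.1725,catch_knob=.1925).items():
    for d in finder.pinpoint('wrist',k)[:2]: print(k,round(d['p'],2),np.round(d['uv'],1),at(d['uv'],z,*C).round(4))
print(proj(s['eef_pos'],*C))
E
```

```text
2.3 [ 0.53804685 -0.2559963   0.26532243] 0.0002692155747086636 [-0.41085431 -0.05809121  0.12141912] [ 4.05393410e-01  4.88752589e-01 -8.17009099e-03  1.59860973e+00
 -1.32242462e-03  1.05287585e+00 -9.33936687e-01] [ 0.60289244 -0.23974652  0.44469881]
door_ridge 0.7 [199.1 114.5] [ 0.6126 -0.1504  0.184 ]
catch_pivot 0.85 [119.  181.2] [ 0.553  -0.0965  0.1725]
catch_knob 0.81 [146.5 197.7] [ 0.5499 -0.1268  0.1925]
[324.76460152 292.54509251]
```

View pics/w1.png

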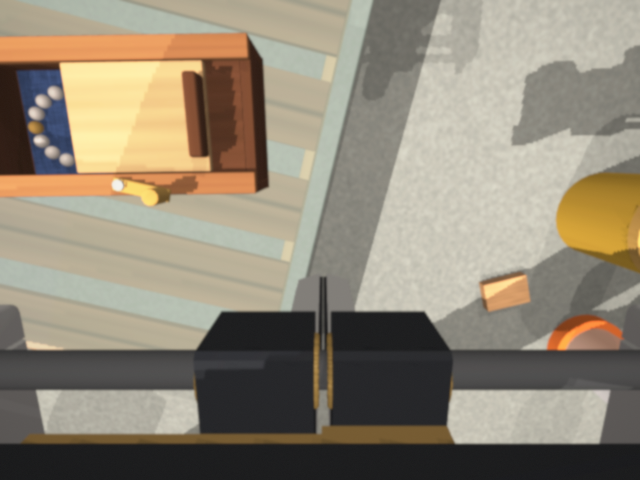

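The wrist view confirms the estimate: ridge at (193,112), pivot (119,181), knob (150,198), with the catch tip turned slightly outward. Next I go behind the ridge.

>>> servo_tool([
  [1, 26, 28, 0, 0],
  [1, 26, 28, 0, 0],
  [1, 25, 28, 0, 0],
  [1, 0, 0, -40, 0],
  [1, 0, 0, -35, 0],
])

```text
time_s: 3.0
eef_pos: [0.6106, -0.1798, 0.1901]
ee_rot: [0.001, 0.994, 0.113, 0.001]
wrist_force: [0.2, -0.8, 0.2]
opening: 0.0006
gripper_force: 0.0
```

>>> servo_tool([
  [1, 0, 0, 0, 0],
  [1, 0, 0, 0, 0],
])

```text
time_s: 3.2
eef_pos: [0.6095, -0.1809, 0.1909]
ee_rot: [0.0, 0.994, 0.112, -0.0]
wrist_force: [0.0, -0.5, 1.1]
opening: 0.0004
gripper_force: 0.0
```

```bash
python3 - <<'E'
from h import *
f,*C=cam('wrist'); s=monitor.state(); print(s['eef_pos'],s['wrist_force'])
for k,z in dict(door_ridge=.184,catch_pivot=.1725,catch_knob=.1925).items():
    for d in finder.pinpoint('wrist',k)[:1]: print(k,round(d['p'],2),np.round(d['uv'],1),at(d['uv'],z,*C).round(4))
g,*D=cam('scene'); u=proj(s['eef_pos'],*D); print(u)
x,y=np.clip(np.array(u,int)-[65,65],0,None)
g=cv2.resize(g[y:y+120,x:x+130],None,fx=3,fy=3,interpolation=cv2.INTER_CUBIC)
f=cv2.resize(f,(480,360)); cv2.imwrite('pics/p2.png',np.hstack([g[:360,:320],f]))
E
```

```text
[ 0.61064915 -0.18086065  0.19212576] [-0.63308222  0.43855122  0.85424247]
door_ridge 0.57 [269.5 269.9] [ 0.6129 -0.1499  0.184 ]
catch_pivot 0.76 [164.6 339.7] [ 0.5527 -0.0966  0.1725]
[177.88873471 204.00254736]
```

View pics/p2.png

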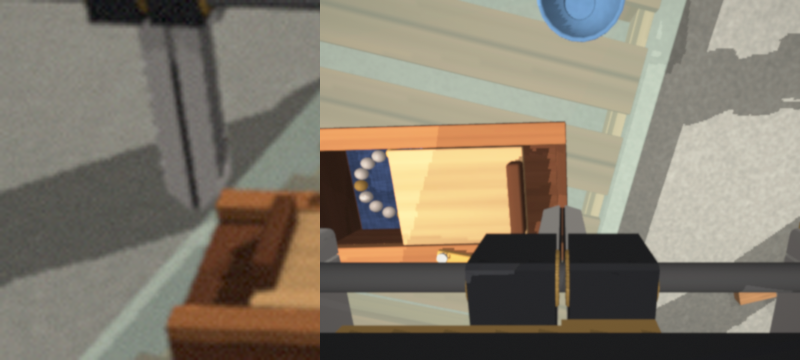

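The scene crop shows the closed grey fingertips, about 25 mm across, just off the box's -y end. The wrist half shows the ridge at (517,197) ahead of them. Next I centre on the ridge and go down.

>>> servo_tool([
  [1, 6, 11, 0, 0],
  [1, 0, 0, -10, 0],
  [1, 0, 0, -9, 0],
  [1, 0, 0, 0, 0],
  [1, 0, 0, 0, 0],
])

```text
time_s: 3.95
eef_pos: [0.6156, -0.1682, 0.1707]
ee_rot: [-0.0, 0.994, 0.113, -0.001]
wrist_force: [-0.2, 0.5, -0.9]
opening: 0.0007
gripper_force: 0.0
```

>>> servo_tool([
  [1, -1, 4, 0, 0],
  [1, -1, 4, 0, 0],
  [1, -1, 4, 0, 0],
  [1, 0, 0, 0, 0],
])

```text
time_s: 4.35
eef_pos: [0.613, -0.1553, 0.1717]
ee_rot: [-0.0, 0.993, 0.114, 0.0]
wrist_force: [0.1, -0.3, -0.4]
opening: 0.0006
gripper_force: 0.0
```

>>> servo_tool([
  [1, -1, 5, 0, 0],
  [1, -1.2, 5, 0, 0],
  [1, -1.2, 5, 0, 0],
  [1, -1.2, 5, 0, 0],
  [1, -1.2, 5, 0, 0],
])

```text
time_s: 4.85
eef_pos: [0.6072, -0.1306, 0.1715]
ee_rot: [-0.0, 0.994, 0.114, -0.0]
wrist_force: [-0.8, -1.0, 0.4]
opening: 0.0003
gripper_force: 0.6
```

>>> servo_tool([
  [1, -1.2, 5, 0, 0],
  [1, -1.2, 5, 0, 0],
  [1, -1.2, 5, 0, 0],
  [1, -1.2, 5, 0, 0],
  [1, 0, 0, 0, 0],
])

```text
time_s: 5.35
eef_pos: [0.6025, -0.1096, 0.1715]
ee_rot: [-0.001, 0.993, 0.114, 0.0]
wrist_force: [-0.2, -0.1, -0.6]
opening: 0.0001
gripper_force: 0.0
```

```bash
python3 - <<'E'
from h import *
s=monitor.state(); print(s['time_s'],s['eef_pos'],s['wrist_force'])
for n in('top','scene'):
    f,*C=cam(n); cv2.imwrite(f'pics/{n}3.png',f)
    for k,z in dict(beadbox=.1,door_ridge=.184,catch_pivot=.1725,catch_knob=.1925).items():
        for d in finder.pinpoint(n,k)[:1]: print(n,k,round(d['p'],2),np.round(d['uv'],1),at(d['uv'],z,*C).round(4))
a=cv2.imread('pics/scene3.png')[170:320,150:350]; b=cv2.imread('pics/top3.png')[190:340,260:460]
cv2.imwrite('pics/both3.png',cv2.resize(np.hstack([a,b]),None,fx=2,fy=2,interpolation=cv2.INTER_CUBIC))
E
```

```text
5.35 [ 0.60251666 -0.10959453  0.17145   ] [-0.16802271 -0.06876835 -0.56174271]
top catch_pivot 0.52 [375.6 297. ] [ 0.5505 -0.0997  0.1725]
top catch_knob 0.62 [400.2 295.5] [ 0.5521 -0.133   0.1925]
scene beadbox 0.62 [254.8 265.1] [ 0.5969 -0.0804  0.1   ]
scene door_ridge 0.95 [239.4 215.1] [ 0.5995 -0.0966  0.184 ]
scene catch_pivot 0.47 [253.9 205.7] [ 0.5557 -0.0939  0.1725]
```

View pics/both3.png

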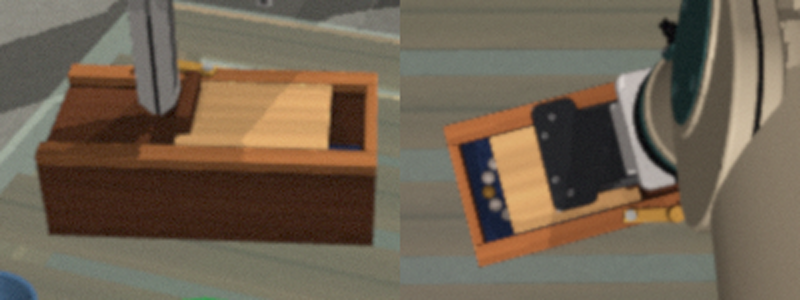

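The door has moved evenly and the gap left is about 20 mm (scene crop px 332–365). I'll slow down for the last part.

>>> servo_tool([
  [1, -0.9, 4, 0, 0],
  [1, -0.9, 4, 0, 0],
  [1, -0.9, 4, 0, 0],
  [1, -0.5, 2, 0, 0],
  [1, 0, 0, 0, 0],
])

```text
time_s: 6.35
eef_pos: [0.5993, -0.0963, 0.1715]
ee_rot: [-0.0, 0.993, 0.114, 0.0]
wrist_force: [-0.6, 0.3, -0.1]
opening: 0.0005
gripper_force: 0.0
```

>>> servo_tool([
  [1, -0.2, 1, 0, 0],
  [1, -0.2, 1, 0, 0],
])

```text
time_s: 6.55
eef_pos: [0.5992, -0.0953, 0.1715]
ee_rot: [0.0, 0.994, 0.114, 0.0]
wrist_force: [0.4, -1.1, 0.3]
opening: 0.0009
gripper_force: 0.5
```

>>> servo_tool([
  [1, -0.2, 1, 0, 0],
])

```text
time_s: 6.65
eef_pos: [0.5989, -0.0943, 0.1715]
ee_rot: [0.0, 0.994, 0.114, 0.0]
wrist_force: [-0.2, -0.8, -1.0]
opening: 0.0004
gripper_force: 0.5
```

```bash
python3 - <<'E'
from h import *
f,*C=cam('scene'); s=monitor.state(); print(s['time_s'],s['eef_pos'],s['wrist_force'])
for k,z in dict(beadbox=.1,door_ridge=.184,catch_pivot=.1725).items():
    for d in finder.pinpoint('scene',k)[:1]: print(k,round(d['p'],2),np.round(d['uv'],1),at(d['uv'],z,*C).round(4))
cv2.imwrite('pics/s4.png',cv2.resize(f[170:320,150:350],None,fx=3,fy=3,interpolation=cv2.INTER_CUBIC))
E
```

```text
6.7 [ 0.59884251 -0.09402969  0.17151029] [-0.44909997 -1.00266485 -0.85621386]
beadbox 0.92 [254.  265.3] [ 0.5977 -0.0813  0.1   ]
door_ridge 0.73 [250.6 211.7] [ 0.5873 -0.0854  0.184 ]
catch_pivot 0.49 [252.5 201.8] [ 0.5468 -0.0996  0.1725]
```

View pics/s4.png

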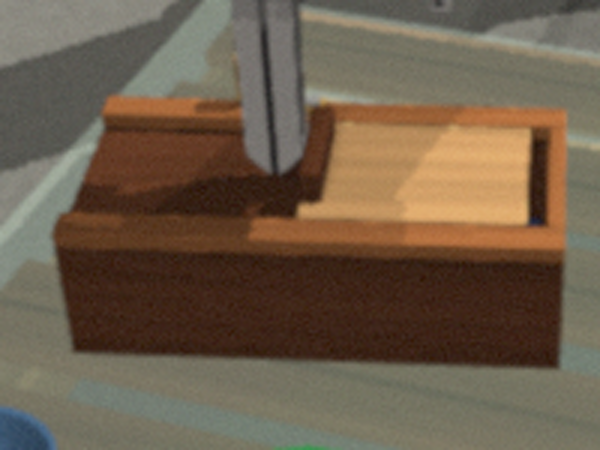

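A gap of about 7 mm is left (px 530–547).

>>> servo_tool([
  [1, -0.2, 1, 0, 0],
  [1, -0.2, 1, 0, 0],
  [1, -0.2, 1, 0, 0],
])

```text
time_s: 7.15
eef_pos: [0.5981, -0.0911, 0.1715]
ee_rot: [0.0, 0.994, 0.114, -0.0]
wrist_force: [0.1, -0.4, 0.6]
opening: 0.0007
gripper_force: 0.5
```

>>> servo_tool([
  [1, -0.2, 1, 0, 0],
  [1, 0, 0, 0, 0],
])

```text
time_s: 7.35
eef_pos: [0.5978, -0.0898, 0.1715]
ee_rot: [-0.0, 0.994, 0.114, -0.0]
wrist_force: [-0.2, -0.8, -0.4]
opening: 0.0005
gripper_force: 0.3
```

>>> servo_tool([
  [1, -0.2, 1, 0, 0],
  [1, 0, 0, 0, 0],
])

```text
time_s: 7.55
eef_pos: [0.5976, -0.0889, 0.1714]
ee_rot: [-0.0, 0.994, 0.114, -0.0]
wrist_force: [-0.8, -1.7, 0.5]
opening: 0.0008
gripper_force: 0.3
```

```bash
python3 - <<'E'
from h import *
F=[]
for i in range(3): f,*C=cam('scene'); s=monitor.state(); F.append(s['wrist_force'])
print(s['time_s'],s['eef_pos'],np.mean(F,0))
for k,z in dict(beadbox=.1,door_ridge=.184,catch_pivot=.1725).items():
    for d in finder.pinpoint('scene',k)[:1]: print(k,round(d['p'],2),np.round(d['uv'],1),at(d['uv'],z,*C).round(4))
a=cv2.imread('pics/scene3.png'); o=[x[190:280,300:350] for x in(a,cv2.imread('pics/scene0.png'),f)]
cv2.imwrite('pics/s5.png',cv2.resize(np.hstack(o),None,fx=5,fy=5,interpolation=cv2.INTER_CUBIC))
E
```

```text
7.7 [ 0.59768175 -0.08892335  0.17142499] [-0.23703414 -0.70676692 -0.27498005]
beadbox 0.74 [256.5 264.7] [ 0.5954 -0.0784  0.1   ]
door_ridge 0.77 [252.9 214. ] [ 0.5916 -0.0803  0.184 ]
```

View pics/s5.png

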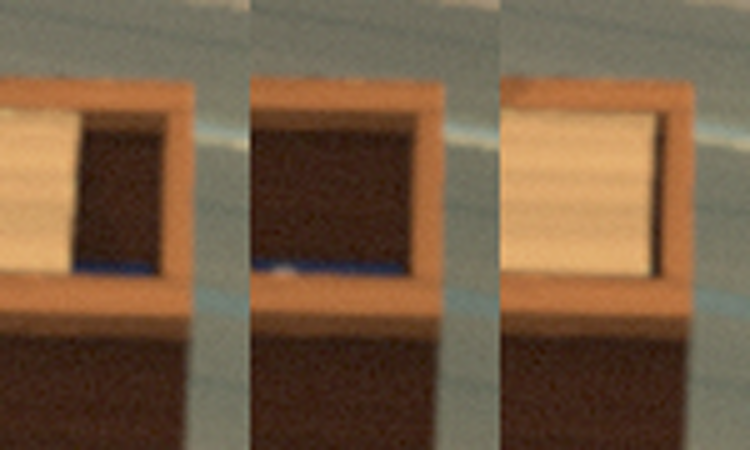

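The box hasn't moved and the remaining gap is about 2 mm (px 655–663 in the right panel).

>>> servo_tool([
  [1, -0.3, 1, 0, 0],
  [1, 0, 0.5, 0, 0],
  [1, 0, 0, 0, 0],
])

```text
time_s: 8.15
eef_pos: [0.5974, -0.0877, 0.1715]
ee_rot: [0.0, 0.994, 0.114, 0.0]
wrist_force: [0.6, -0.8, 0.4]
opening: 0.0003
gripper_force: 0.5
```

>>> servo_tool([
  [1, -0.1, 0.5, 0, 0],
  [1, 0, 0, 0, 0],
])

```text
time_s: 8.35
eef_pos: [0.5974, -0.0876, 0.1715]
ee_rot: [0.0, 0.994, 0.113, 0.0]
wrist_force: [0.3, -2.6, 0.4]
opening: 0.0004
gripper_force: 1.1
```

```bash
python3 - <<'E'
from h import *
F=[]
for i in range(4): f,*C=cam('scene'); s=monitor.state(); F.append(s['wrist_force'])
print(s['time_s'],s['eef_pos'],np.mean(F,0))
cv2.imwrite('pics/scene6.png',f)
g=f.astype(int)
for r in (220,230): print(g[r,318:342,2])
a=cv2.imread('pics/scene3.png').astype(int)
for r in (220,230): print('old',a[r,318:342,2])
E
```

```text
8.55 [ 0.59736087 -0.08759728  0.17146399] [ 0.03080997 -2.26714438 -0.38294072]
[221 220 221 220 222 221 218 219 220 221 219 222 203 156 113 143 169 174
 178 188 172 133 119 118]
[209 210 214 213 213 213 211 212 215 213 213 214 185 122 114 157 176 178
 178 172 147 118 109 113]
old [ 55  59  55  54  60  64  58  61  61  56  66  63  59  65  99 147 169 173
 179 182 169 133 120 121]
old [ 57  62  63  58  62  60  64  63  62  65  63  63  61  70 112 156 171 179
 178 172 149 118 108 112]
```

The TCP has stopped and force rose to 2.3 N with the box edges unchanged, so the door is shut. Next I back off, rise, turn −90° and go to the outer side of the knob.

>>> servo_tool([
  [1, 1, -5, 0, 0],
  [1, 2, -10, 0, 0],
  [1, 0, 0, 30, 0],
  [1, 0, 0, 30, -8.2],
  [1, -15, -7, 0, -8.2],
])

```text
time_s: 9.05
eef_pos: [0.5898, -0.1085, 0.2354]
ee_rot: [-0.0, 0.999, -0.031, 0.005]
wrist_force: [-0.2, 0.2, -0.6]
opening: 0.0005
gripper_force: 0.0
```

>>> servo_tool([
  [1, -15, -7, 0, -8.2],
  [1, -15, -7, 0, -8.2],
  [1, -15, -7, 0, -8.2],
  [1, -14, -5, 0, -8.2],
  [1, 0, 0, 0, -8.2],
])

```text
time_s: 9.55
eef_pos: [0.5245, -0.1365, 0.2318]
ee_rot: [0.0, 0.924, -0.381, -0.0]
wrist_force: [-0.4, -1.2, 0.2]
opening: 0.0007
gripper_force: 0.0
```

>>> servo_tool([
  [1, 0, 0, 0, -8.2],
  [1, 0, 0, 0, -8.2],
  [1, 0, 0, 0, -8.2],
  [1, 0, 0, 0, 0],
  [1, 0, 0, 0, 0],
])

```text
time_s: 10.05
eef_pos: [0.5265, -0.1351, 0.2315]
ee_rot: [-0.0, 0.825, -0.565, 0.0]
wrist_force: [0.1, -0.2, 0.1]
opening: 0.0003
gripper_force: 0.0
```

```bash
python3 - <<'E'
from h import *
s=monitor.state(); print(s['time_s'],s['eef_pos'],s['wrist_force'],s['ee_rot'],s['joint_positions'])
for n in('top','scene','wrist'):
    f,*C=cam(n); cv2.imwrite(f'pics/{n}7.png',f)
    for k,z in dict(beadbox=.1,door_ridge=.184,catch_pivot=.1725,catch_knob=.1925).items():
        for d in finder.pinpoint(n,k)[:1]: print(n,k,round(d['p'],2),np.round(d['uv'],1),at(d['uv'],z,*C).round(4))
a=cv2.imread('pics/scene7.png')[160:310,150:350]
cv2.imwrite('pics/both7.png',np.hstack([cv2.resize(a,(400,300),interpolation=cv2.INTER_CUBIC),cv2.resize(f,(400,300))]))
E
```

```text
10.05 [ 0.52650643 -0.13508973  0.2314707 ] [ 0.08411024 -0.23445683  0.06757462] [-5.51623211e-05  8.25341176e-01 -5.64634342e-01  1.11605000e-06] [-0.06023488  0.46810984  0.38417096  1.79170824 -0.21387946  0.92264805
 -2.35439904]
top beadbox 0.74 [353.3 273.8] [ 0.5904 -0.0742  0.1   ]
top door_ridge 0.97 [359.9 271.1] [ 0.5889 -0.0754  0.184 ]
top catch_pivot 0.59 [374.9 295.5] [ 0.5528 -0.0987  0.1725]
top catch_knob 0.63 [400.  295.4] [ 0.5523 -0.1327  0.1925]
scene beadbox 0.93 [255.6 266.8] [ 0.6002 -0.0779  0.1   ]
scene door_ridge 0.64 [257.6 214.8] [ 0.5915 -0.0736  0.184 ]
scene catch_pivot 0.62 [255. 205.] [ 0.5535 -0.0931  0.1725]
scene catch_knob 0.81 [230.  188.1] [ 0.5519 -0.1303  0.1925]
wrist beadbox 0.85 [229.  274.3] [ 0.593  -0.0729  0.1   ]
wrist door_ridge 0.89 [199.  309.9] [ 0.5927 -0.0754  0.184 ]
wrist catch_pivot 0.72 [270.5 294.2] [ 0.5519 -0.0983  0.1725]
```

View pics/both7.png

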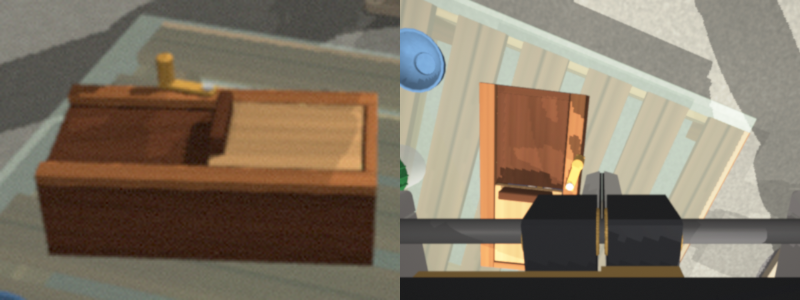

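The scene crop shows the door shut, with no dark gap at (362,140), and the knob upright at (165,68). The hand is outside the knob, so I go down and work out the arc.

>>> servo_tool([
  [1, 0, 0, -27, 0],
  [1, 0, 0, -27, 0],
  [1, 0, 0, 0, 0],
  [1, 0, 0, 0, 0],
])

```text
time_s: 11.2
eef_pos: [0.5264, -0.1352, 0.1777]
ee_rot: [0.0, 0.824, -0.566, -0.0]
wrist_force: [0.4, 0.0, 0.1]
opening: 0.0001
gripper_force: 0.0
```

```bash
python3 - <<'E'
from h import *
s=monitor.state(); print(s['eef_pos'],s['wrist_force'])
pv=np.array([.551,-.097]);y=np.radians(13);M=np.array([[np.cos(y),-np.sin(y)],[np.sin(y),np.cos(y)]])
prev=np.array(s['eef_pos'][:2])
for t in np.arange(0,1.61,.1):
    F=pv+M@(.032*np.array([np.sin(t),-np.cos(t)])-.018*np.array([np.cos(t),np.sin(t)]))
    print(round(t,1),F.round(4),((F-prev)*1000).round(1)); prev=F
E
```

```text
[ 0.52635812 -0.13523539  0.17769452] [0.39433722 0.0485013  0.14300362]
0.0 [ 0.5407 -0.1322] [14.3  3. ]
0.1 [ 0.5442 -0.1331] [ 3.6 -0.9]
0.2 [ 0.5479 -0.1336] [ 3.6 -0.5]
0.3 [ 0.5515 -0.1337] [ 3.7 -0.1]
0.4 [ 0.5552 -0.1335] [3.7 0.2]
0.5 [ 0.5588 -0.1329] [3.6 0.6]
0.6 [ 0.5624 -0.1319] [3.5 1. ]
0.7 [ 0.5658 -0.1306] [3.4 1.3]
0.8 [ 0.5691 -0.129 ] [3.3 1.6]
0.9 [ 0.5722 -0.127 ] [3.1 2. ]
1.0 [ 0.5751 -0.1247] [2.9 2.3]
1.1 [ 0.5777 -0.1222] [2.6 2.5]
1.2 [ 0.5801 -0.1194] [2.4 2.8]
1.3 [ 0.5822 -0.1164] [2.1 3. ]
1.4 [ 0.584  -0.1132] [1.8 3.2]
1.5 [ 0.5854 -0.1098] [1.5 3.4]
1.6 [ 0.5865 -0.1063] [1.1 3.5]
```

>>> servo_tool([
  [1, 4, 1, 0, 0],
  [1, 4, 1, 0, 0],
  [1, 3, 1, 0, 0],
  [1, 3, 0, 0, 0],
  [1, 0, 0, 0, 0],
])

```text
time_s: 11.7
eef_pos: [0.5411, -0.1318, 0.1777]
ee_rot: [-0.0, 0.824, -0.566, 0.0]
wrist_force: [0.3, -0.7, -0.1]
opening: 0.0005
gripper_force: 0.0
```

>>> servo_tool([
  [1, 3.6, -0.9, 0, 5.7],
  [1, 3.6, -0.5, 0, 5.7],
  [1, 3.7, -0.1, 0, 5.7],
  [1, 3.7, 0.2, 0, 5.7],
  [1, 3.6, 0.6, 0, 5.7],
])

```text
time_s: 12.2
eef_pos: [0.5583, -0.1327, 0.1774]
ee_rot: [0.0, 0.939, -0.344, -0.0]
wrist_force: [-1.4, -0.8, -0.3]
opening: 0.0004
gripper_force: 0.3
```

```bash
python3 - <<'E'
from h import *
F=[]
for n in('scene','top'):
    f,*C=cam(n); s=monitor.state(); F.append(s['wrist_force']); cv2.imwrite(f'pics/{n}8.png',f)
    for k,z in dict(catch_pivot=.1725,catch_knob=.1925,door_ridge=.184).items():
        for d in finder.pinpoint(n,k)[:1]: print(n,k,round(d['p'],2),np.round(d['uv'],1),at(d['uv'],z,*C).round(4))
print(s['eef_pos'],F)
a=cv2.imread('pics/scene8.png')[160:310,150:350];b=f[220:370,290:490]
cv2.imwrite('pics/both8.png',cv2.resize(np.hstack([a,b]),None,fx=2,fy=2,interpolation=cv2.INTER_CUBIC))
E
```

```text
scene catch_pivot 0.64 [255.6 203.1] [ 0.5486 -0.0941  0.1725]
scene catch_knob 0.82 [232.3 197.7] [ 0.5743 -0.1171  0.1925]
scene door_ridge 0.92 [258.4 214.7] [ 0.591  -0.0727  0.184 ]
top catch_pivot 0.52 [371.8 296.6] [ 0.5511 -0.094   0.1725]
top catch_knob 0.39 [395.3 280.3] [ 0.5744 -0.1265  0.1925]
top door_ridge 0.71 [361.6 269.4] [ 0.5914 -0.078   0.184 ]
[ 0.55846407 -0.1327647   0.17747712] [array([ 0.71688532, -1.28799006,  0.10595891]), array([ 0.33233385, -0.59853478,  0.0191158 ])]
```

View pics/both8.png

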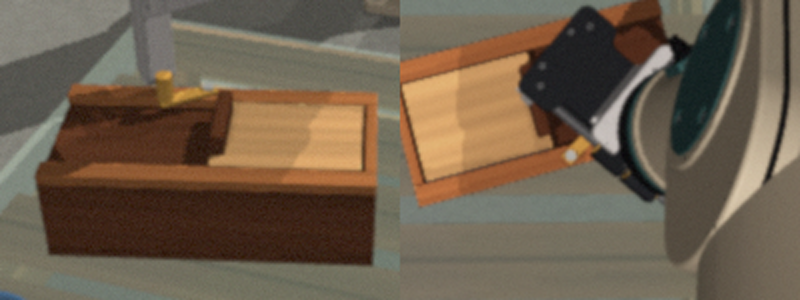

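The knob is at (163,82) in the crop, θ ≈ 0.5 as planned, and the box is still. Continuing the arc.

>>> servo_tool([
  [1, 3.5, 1, 0, 5.7],
  [1, 3.4, 1.3, 0, 5.7],
  [1, 3.3, 1.6, 0, 5.7],
  [1, 3.1, 2, 0, 5.7],
  [1, 2.9, 2.3, 0, 5.7],
])

```text
time_s: 13.1
eef_pos: [0.5744, -0.1249, 0.1774]
ee_rot: [0.0, 0.995, -0.103, -0.0]
wrist_force: [-0.2, 0.2, 0.5]
opening: 0.0005
gripper_force: 0.3
```

>>> servo_tool([
  [1, 2.6, 2.5, 0, 5.7],
  [1, 2.4, 2.8, 0, 5.7],
  [1, 2.1, 3, 0, 5.7],
  [1, 0, 0, 0, 0],
])

```text
time_s: 13.5
eef_pos: [0.5819, -0.116, 0.1774]
ee_rot: [-0.0, 0.999, 0.045, 0.0]
wrist_force: [-0.9, -0.1, -0.2]
opening: 0.0005
gripper_force: 0.0
```

>>> servo_tool([
  [1, 1.8, 3.2, 0, 5.7],
  [1, 0, 0, 0, 0],
])

```text
time_s: 13.7
eef_pos: [0.5836, -0.113, 0.1774]
ee_rot: [-0.0, 0.996, 0.094, 0.0]
wrist_force: [-0.5, 0.2, 0.3]
opening: 0.0003
gripper_force: 0.0
```

```bash
python3 - <<'E'
from h import *
F=[]
for n in('scene','top','scene'):
    f,*C=cam(n); s=monitor.state(); F.append(s['wrist_force'])
    for k,z in dict(catch_pivot=.1725,catch_knob=.1925,door_ridge=.184).items():
        for d in finder.pinpoint(n,k)[:1]: print(n,k,round(d['p'],2),at(d['uv'],z,*C).round(4))
print(s['eef_pos'],np.mean(F,0),s['gripper_force'])
cv2.imwrite('pics/s9.png',cv2.resize(f[170:270,170:300],None,fx=5,fy=5,interpolation=cv2.INTER_CUBIC))
E
```

```text
scene catch_pivot 0.6 [ 0.552  -0.0943  0.1725]
scene catch_knob 0.61 [ 0.5803 -0.0945  0.1925]
scene door_ridge 0.9 [ 0.5927 -0.075   0.184 ]
top catch_pivot 0.56 [ 0.548  -0.0989  0.1725]
top door_ridge 0.37 [0.7485 0.1422 0.184 ]
scene catch_pivot 0.6 [ 0.5524 -0.0937  0.1725]
scene catch_knob 0.58 [ 0.5826 -0.0952  0.1925]
scene door_ridge 0.97 [ 0.5909 -0.0756  0.184 ]
[ 0.58361793 -0.11309689  0.17748582] [0.03598114 0.3704209  0.26816662] 0.0
```

View pics/s9.png

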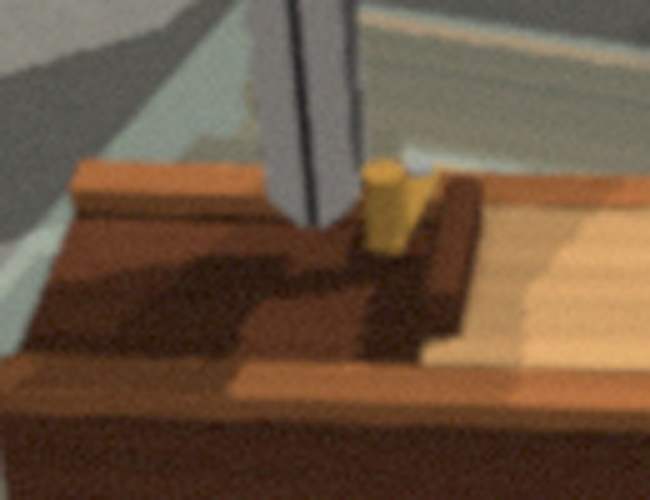

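The catch is at about 1.4 rad: knob at (385,205), gap to the ridge still visible. Next come 1 mm steps until the force rises.

>>> servo_tool([
  [1, 0.6, 1.3, 0, 4],
  [1, 0.5, 1.3, 0, 2],
  [1, 0, 1, 0, 0],
  [1, 0, 0, 0, 0],
])

```text
time_s: 14.7
eef_pos: [0.5849, -0.1094, 0.1775]
ee_rot: [-0.0, 0.989, 0.146, 0.0]
wrist_force: [0.4, 0.6, 0.6]
opening: 0.0004
gripper_force: 0.2
```

>>> servo_tool([
  [1, -0.2, 1, 0, 0],
  [1, 0, 0, 0, 0],
])

```text
time_s: 14.9
eef_pos: [0.5847, -0.1084, 0.1776]
ee_rot: [0.0, 0.989, 0.146, 0.0]
wrist_force: [1.2, 0.9, -0.7]
opening: 0.0003
gripper_force: 0.3
```

```bash
python3 - <<'E'
from h import *
F=[]
for n in('scene',)*4:
    f,*C=cam(n); s=monitor.state(); F.append(s['wrist_force'])
for k,z in dict(catch_pivot=.1725,catch_knob=.1925,door_ridge=.184).items():
        for d in finder.pinpoint(n,k)[:1]: print(n,k,round(d['p'],2),at(d['uv'],z,*C).round(4))
print(s['eef_pos'],np.mean(F,0),s['gripper_force'])
E
```

```text
scene catch_pivot 0.48 [ 0.5559 -0.0971  0.1725]
scene catch_knob 0.68 [ 0.5808 -0.0819  0.1925]
scene door_ridge 0.55 [ 0.587  -0.0809  0.184 ]
[ 0.58449833 -0.10845082  0.17747993] [ 0.43013148 -0.03194237  0.08652584] 0.23974651470780373
```

>>> servo_tool([
  [1, -0.2, 1, 0, 0],
  [1, 0, 0, 0, 0],
])

```text
time_s: 15.45
eef_pos: [0.5844, -0.1074, 0.1775]
ee_rot: [0.0, 0.989, 0.147, 0.0]
wrist_force: [0.5, -1.2, 0.1]
opening: 0.0001
gripper_force: 0.3
```

>>> servo_tool([
  [1, -0.1, 0.6, 0, 0],
  [1, 0, 0, 0, 0],
])

```text
time_s: 15.65
eef_pos: [0.5843, -0.1068, 0.1775]
ee_rot: [-0.0, 0.989, 0.147, 0.0]
wrist_force: [1.1, 0.1, -0.8]
opening: 0.0005
gripper_force: 0.3
```

```bash
python3 - <<'E'
from h import *
F=[]
for n in('scene',)*4:
    f,*C=cam(n); s=monitor.state(); F.append(s['wrist_force'])
print(s['eef_pos'],np.mean(F,0),s['gripper_force'])
cv2.imwrite('pics/s10.png',cv2.resize(f[170:270,170:300],None,fx=5,fy=5,interpolation=cv2.INTER_CUBIC))
E
```

```text
[ 0.58419234 -0.10683379  0.1774702 ] [ 0.16170708 -0.53658908 -0.11134886] 0.2335306629538536
```

View pics/s10.png

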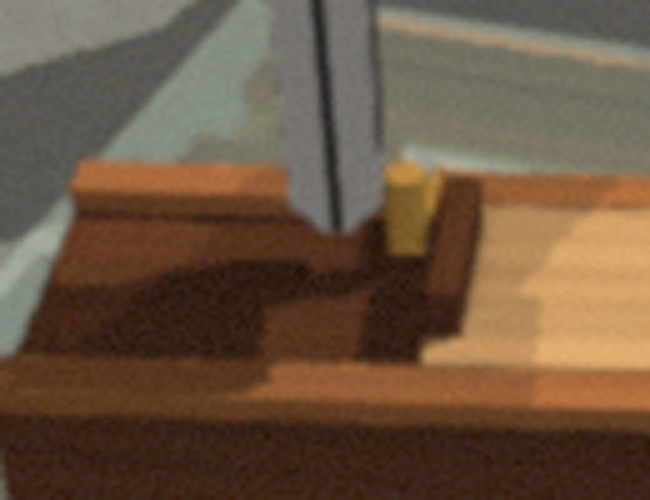

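Nearly square now: knob (407,205), arm almost parallel to the ridge. I'll keep nudging to the stop.

>>> servo_tool([
  [1, -0.1, 0.5, 0, 0],
  [1, 0, 0, 0, 0],
])

```text
time_s: 16.05
eef_pos: [0.5841, -0.1065, 0.1775]
ee_rot: [0.0, 0.989, 0.146, 0.0]
wrist_force: [1.1, -0.8, 0.1]
opening: 0.0002
gripper_force: 0.4
```

>>> servo_tool([
  [1, -0.1, 0.5, 0, 0],
  [1, 0, 0, 0, 0],
])

```text
time_s: 16.25
eef_pos: [0.5841, -0.1064, 0.1775]
ee_rot: [0.0, 0.989, 0.146, 0.0]
wrist_force: [0.9, -2.3, 0.4]
opening: 0.0006
gripper_force: 1.0
```

```bash
python3 - <<'E'
from h import *
F=[];G=[]
for n in('scene',)*5:
    f,*C=cam(n); s=monitor.state(); F.append(s['wrist_force']);G.append(s['gripper_force'])
print(s['eef_pos'],np.mean(F,0),np.mean(G))
E
```

```text
[ 0.58409703 -0.10635884  0.17748097] [ 0.90197852 -2.37112312 -0.24295829] 1.218923695385456
```

The catch is on its stop: 2.4 N and no further travel. I back off, rise and check.

>>> servo_tool([
  [1, 0.5, -2, 0, 0],
  [1, 2, -8, 0, 0],
  [1, 1, -5, 0, 0],
  [1, 0, 0, 40, 0],
  [1, 0, 0, 50, 0],
])

```text
time_s: 17.0
eef_pos: [0.5856, -0.1212, 0.2662]
ee_rot: [-0.001, 0.989, 0.146, -0.003]
wrist_force: [0.7, 0.4, 1.2]
opening: 0.0006
gripper_force: 0.0
```

>>> servo_tool([
  [1, -30, -30, 20, 0],
  [1, -30, -30, 0, 0],
  [1, -30, -30, 0, 0],
  [1, -20, -30, 0, 0],
  [1, 0, 0, 0, 0],
])

```text
time_s: 17.5
eef_pos: [0.4736, -0.2466, 0.2878]
ee_rot: [0.001, 0.99, 0.142, -0.001]
wrist_force: [0.2, 0.6, 0.6]
opening: 0.0001
gripper_force: 0.0
```

```bash
python3 - <<'E'
from h import *
for n in('top','scene'):
    f,*C=cam(n); cv2.imwrite(f'pics/{n}9.png',f)
    for k,z in dict(beadbox=.1,catch_pivot=.1725,catch_knob=.1925,door_ridge=.184,dish=.1,tub=.1,tray=.1).items():
        for d in finder.pinpoint(n,k)[:1]: print(n,k,round(d['p'],2),at(d['uv'],z,*C).round(4))
a=f[160:310,150:350];b=cv2.imread('pics/top9.png')[200:350,280:480]
cv2.imwrite('pics/both9.png',cv2.resize(np.hstack([a,b]),None,fx=2,fy=2,interpolation=cv2.INTER_CUBIC))
E
```

```text
top beadbox 0.88 [ 0.59   -0.0769  0.1   ]
top catch_pivot 0.52 [ 0.5478 -0.0965  0.1725]
top catch_knob 0.46 [ 0.5838 -0.0894  0.1925]
top door_ridge 0.56 [ 0.591  -0.0767  0.184 ]
top dish 0.89 [ 0.774  -0.1617  0.1   ]
top tub 0.77 [ 0.7804 -0.0148  0.1   ]
top tray 0.67 [0.7736 0.1555 0.1   ]
scene beadbox 0.72 [ 0.5946 -0.0805  0.1   ]
scene catch_pivot 0.69 [ 0.8261 -0.1126  0.1725]
scene catch_knob 0.75 [ 0.5878 -0.0818  0.1925]
scene door_ridge 0.63 [ 0.5952 -0.0782  0.184 ]
scene dish 0.92 [ 0.7716 -0.154   0.1   ]
scene tub 0.74 [ 0.7759 -0.0122  0.1   ]
scene tray 0.66 [0.774  0.1594 0.1   ]
```

View pics/both9.png

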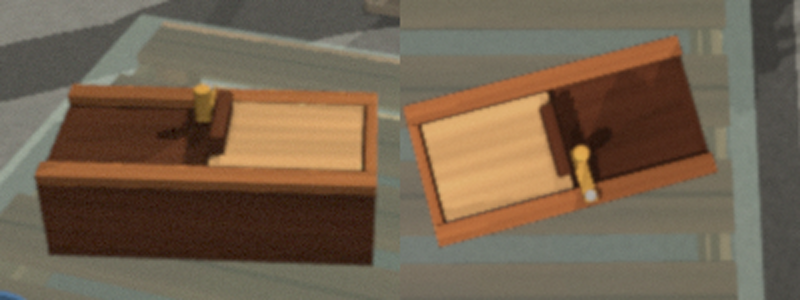

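The picture shows the door shut, the catch square across behind the ridge (top half, (580,155)–(590,195)), the box unmoved and the hand clear.

```bash
python3 -c "
from h import *
print(workorder.job_done())"
```

```text
the job is handed in; nothing more can be done
None
```

The door is pushed fully shut and the brass catch lies square across behind its ridge. The box and the other three objects show no visible movement, the hand is clear, and the job was handed in at about 18 s.

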